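# Shut the earring box and bolt it

### The job

Shut the open lid of the clear earring box, then slide the barrel bolt fully across through the staple on the lid and turn its handle right down into the front notch so that the bolt cannot slide back. Leave the brush, tongue scraper, perfume bottle and shell tray beside it where they are.

Things in the scene. Friction and masses are not known exactly. Their poses are not given: they have to be found in the camera images.
- case: Jewellery case, fixed, 180 mm (x) by 310 mm (y), top 90 mm above the table; origin on the table. Its part y 0 to 145 mm is a wooden block with two dummy drawers on the +x face; its part y -160 to 0 mm is a clear earring box with a hinged lid. On the block, along y at x = 0, lies a steel barrel bolt that shoots towards -y into a staple on the lid.
- lid (a joint): Lid angle in rad: 0 fully shut (top flush with the block, 90 mm above the table), positive open, at most 1.4. Clear plate with aluminium frame, 172 mm (case x) by 155 mm, 8 mm thick, about 0.25 kg. Stiff hinge along its -y side: it stays where left; a few newtons on the free edge move it. The free edge rises as it opens.
- lid_hinge (a point): Point on the lid's hinge axis (along the case's x), midway along it, at the lid's underside: case x 0, y -158 mm, 82 mm above the table. Lid axes: x along the hinge, y from the hinge to the free edge, z out of the lid's top face.
- lid_edge (a point): Middle of the free edge of the lid, on its top face, 155 mm from the hinge; same axes as lid_hinge. Shut, it lies 3 mm from the wooden block.
- keeper (a point): Centre of the opening of the steel staple on the lid, 17 mm from the free edge; opening 15 by 15 mm, staple 25 mm wide over its posts (foot 44 mm), 14 mm deep, rising 25 mm above the lid's top face. With the lid shut the opening lies in line with the bolt.
- barrel_mid (a point): Middle of the fixed barrel, on the bolt axis, 103 mm above the table; case axes. Tube 19 mm in diameter, 110 mm long (top 112 mm above the table), on a plate 34 by 116 mm. A slot along its top lets the handle stalk run upright; at each end of the slot is a side notch, 14 mm wide, open to +x. Between the notches the wall keeps the handle from turning down.
- notch (a point): Point on the bolt axis abreast of the front notch (the one nearer the lid), where the handle's stalk stands with the bolt fully across: case x 0, y 45 mm, 103 mm above the table; case axes. The handle goes down here towards +x.
- bolt (a joint): How far the bolt is slid towards the lid, in m: 0 fully back, 0.050 fully across (end stop). Rod 11 mm in diameter, tip 12 mm past the staple when across. About 2.5 N of friction; stays where left. Slid across with the lid open it bars the staple's way. The handle can turn down into the front notch only from about 0.046 on, into the rear notch only below about 0.004.
- handle (a joint): Angle of the bolt's handle about the bolt axis in rad: 0 upright, positive turning down towards the case's +x side, about 1.55 lying level, right down in the notch (end stop). Slight friction (about 1 N at the knob); stays where left.
- knob (a point): Centre of the handle's ball knob (18 mm in diameter), 40 mm from the bolt axis on a stalk 8 mm in diameter; 143 mm above the table when upright, 103 mm when right down (13 mm above the block). In case axes its y is 95 mm with the bolt fully back, 45 mm fully across; it moves with bolt and handle.
- perfume: Ribbed amber glass perfume bottle with a black cap, 60 mm in diameter, 116 mm tall, standing; origin at the centre of its underside. Bystander.
- brush: Lavender plastic paddle brush, 205 mm long, 68 mm wide, 31 mm high, lying with the bristles up; origin near the middle of its length, on the table. Bystander.
- scraper: U-shaped stainless steel tongue scraper, 130 mm long, 65 mm wide, 8 mm thick, lying flat; origin on the table inside the U. Bystander.
- tray: Small beige shell-shaped tray, about 115 mm across, 20 mm high; origin at the centre of its underside. Bystander.

How it is judged:
On the way, in this order (a step that is already met when the one before it is completed fails the run):
1. the lid is shut, with the bolt still back (value of joint lid below 0.04 rad and value of joint bolt below 0.03 m), for 0.2 s.
2. the bolt is slid fully across through the staple of the shut lid (value of joint lid below 0.04 rad and value of joint bolt above 0.044 m), for 0.1 s.
3. the handle is turned right down into the front notch (value of joint bolt above 0.043 m and value of joint handle above 1.3 rad), for 0.2 s.
At the end, for the whole second after the job is handed in: The lid is shut (within 0.04 rad), the bolt is across through the staple (at least 43 of 50 mm), its handle is down in the front notch (beyond 1.3 of 1.55 rad), and the four bystanders are within 20 mm of where they started, the bottle upright (all of step 3 and value of joint lid below 0.04 rad and distance of each of perfume, brush, scraper, tray from where it was at the start of the episode below 0.02 m and angle between perfume's own z axis and vertical below 0.2 rad); the robot touches nothing.
It fails at once if a bystander is pushed away or the bottle knocked over (distance of any of perfume, brush, scraper, tray from where it was at the start of the episode above 0.04 m or angle between perfume's own z axis and vertical above 0.5 rad).
It also fails if it takes over 59 s, if anything falls off the work surface, if the arm or the gripper's body presses on something with over 40 N, if the wrist force passes 120 N, or if a joint passes its speed limit or range.

### The arm

A 7-joint arm with a two-finger parallel gripper is mounted at the origin on the work surface. World frame = base frame: x ahead of the robot, y to its left, z up, the work surface at z = 0. Lengths are in m, angles in rad, forces in N, time in s.
With the tool pointing down it reaches from about 0.425 to 0.925 m from the base axis. Payload 6.8 kg.
Tool frame: the origin (TCP) lies midway between the tips of the shut fingers; the grasp point (between the pads) lies 19 mm behind it; z points along the fingers, y is the direction in which the jaws open and shut (so a half turn about z gives the same grasp; the last joint's range is limited). The gripper opens to 88 mm and grips with 3 to 60 N. Pads are 20 mm wide; open, the fingers measure 115 mm over their backs; the gripper's body (75 mm by 178 mm) begins 61 mm behind the grasp point.
Start: joints at [-1.317, 0.477, 0.022, 1.555, -0.011, 1.109, -0.083], TCP at [0.239, 0.631, 0.189] pointing down, gripper open.
Joint ranges: [-2.96, 2.96], [-0.34, 2.1], [-1.41, 1.46], [0.24, 2.44], [-1.37, 4.51], [0.17, 1.92], [-2.96, 2.96]. Speed limits (rad/s): [2.39, 2.39, 3.14, 3.14, 3.14, 3.14, 3.14].

### API

Orientations are given as a unit quaternion [w, x, y, z].
In Python, from rig import bot gives the robot as it stands.
- The arm moves only by the shell command python3 -m inch 'ROWS' [FORCE]. ROWS is JSON, a list of rows, each an object with "hand": the finger opening in m, from 0 to 0.0878; "translation": the shift along the tool's x, y, z in m, a list of three; "delta_rot": the turn, a rotation vector about the tool's x, y, z in degrees, a list of three. In form: [{"hand": hand, "translation": [dx, dy, dz], "delta_rot": [wx, wy, wz]}, ...]. A call has 1 to 5 rows; each row is the pose to reach, as a shift and turn from the pose commanded when the call began, along the tool's axes at that moment; what a row does not reach only later rows make up. A row lasts 1/8 s, in which the tool goes at most 62.5 mm and 10.7 degrees, less where a joint would pass 70% of its speed; a pose out of reach is approached as far as the arm can. A call with a gripper value outside its range is refused whole. The fingers move at their own pace and stop on an object; FORCE is the grip in N (left out, the last holds). Time passes only in rows, so rows that repeat a pose let the fingers close. It gives the time, the measured TCP pose, the force and the opening at its end, in the units of the state.
- bot.sense(): the state, without advancing time (a new reading comes with each control period).
- bot.grab_frame(name): name is "scene" or "top" or "wrist"; returns the picture (480x640x3 uint8, blue, green, red); there is no depth.
- bot.camera_info(name): a dict with "vertical_fov" (degrees; the focal length in pixels is half the picture's height over the tangent of half this angle, whatever the lens; pixels are square), "cx", "cy" (the principal point, pixels), "view" (4x4, takes a point from world to camera coordinates); the wrist camera has in their place "hand_eye" (4x4, takes a point from camera to tool coordinates, whose origin is the TCP and whose axes are the flange's). Camera axes: x right, y up, looking along -z (the intrinsics and any distortion apply to the point x, -y, -z); pixel columns grow to the right and rows downward; lengths in m; the calibration is good to about 2 mm. A picture is of the moment at which its call begins: read the wrist's pose just before it. camera_info takes no time and is no camera call.
- bot.sign_off(): hands the job in, once; it reports no verdict.
Trained networks look in the newest picture that a camera, given by its name, has taken for a name from the list of things; names that differ only in an ending like _2 or _b are one class to them, and where a whole thing is asked for, a point or a joint stands for the part that bears it (a point fixed in the world has none). Each returns a list of dicts, best first, with "confidence" (0 to 1); they miss things now and then, are a little off and sometimes report something else, mostly with a low value. They report only what shows in the picture. A call takes as long as a camera call.
- bot.find_in(thing, camera): "uv" ([column, row] in pixels, amid what is visible of it).
- bot.landmark_of(thing, camera): "uv" ([column, row] in pixels: a listed point, or the origin of a listed thing).
The state is a dict: "t": time; "joint_pos": joint angles; "joint_vel": joint speeds; "joint_torque": joint torques, N m; "ee_pos": TCP position; "orientation": TCP orientation; "wrist_force": force on the tool from outside, world axes, zero at the start; "moment": the same for the moment, N m; "grip_width": opening from 0.0 (shut) to 1.0 (fully open).
Only numpy, scipy, OpenCV 4.12 (cv2) and the standard library are available. Lean on these libraries where they do the work, as an engineer would, in place of code of your own. Each camera call takes 0.05 s, during which the arm holds its last target.

## Working session

There is one attempt and no reset: what is moved stays moved. The work goes in short steps, Python scripts to look and compute and a shell command to move; the robot and the scene stay as the last step left them, time stands still between calls to the robot, and variables do not carry over. Pictures are saved under pics/ and viewed, and the job is handed in when it is done.

```bash
ls; mkdir -p pics; python3 - <<'E'
from rig import bot
import cv2
print(bot.sense())
for c in ("scene","top","wrist"):
    f=bot.grab_frame(c); cv2.imwrite(f"pics/{c}0.png",f); print(c,bot.camera_info(c))
    for t in ("keeper","barrel_mid","notch","knob","lid_edge","lid_hinge","case","perfume","brush","scraper","tray"):
        r=bot.landmark_of(t,c) if c!="wrist" else []
        print(t,[(x["uv"],round(x["confidence"],2)) for x in r[:2]])
print(bot.sense()["t"])
E
```

```text
pics
{'t': 0.0, 'joint_pos': array([-1.31708241,  0.47779992,  0.02236166,  1.55640514, -0.01148731,
        1.10932279, -0.08310288]), 'joint_vel': array([-0.00064636, -0.00042358, -0.00048041,  0.0004977 ,  0.00040346,
       -0.00107594, -0.00182668]), 'joint_torque': array([ 2.40594891e-04, -5.82852101e+01,  1.53469518e+00, -2.72603989e+01,
       -5.42918011e-02,  1.68736355e-02,  1.40837542e-04]), 'ee_pos': array([0.2387349 , 0.63067582, 0.1878019 ]), 'orientation': array([-8.55162611e-05,  1.79919081e-01,  9.83680999e-01, -8.99299632e-04]), 'wrist_force': array([-0.26442494, -0.38496533,  0.04315651]), 'moment': array([-0.00583051, -0.07338842,  0.03870711]), 'grip_width': 0.9993427326550509}
scene {'vertical_fov': 57.75073818018161, 'cx': 318.53314384238405, 'cy': 249.95256876791234, 'view': array([[ 0.08774186,  0.99613694,  0.00354369, -0.05254848],
       [-0.83027175,  0.07116557,  0.55279678,  0.40695731],
       [ 0.5504091 , -0.05144564,  0.83330857, -1.27891359],
       [ 0.        ,  0.        ,  0.        ,  1.        ]])}
keeper [([319.6, 199.4], 0.86)]
barrel_mid 
[... 969 characters left out ...]
7, 226.4], 0.74)]
brush [([334.1, 203.6], 0.59)]
scraper [([231.7, 336.8], 0.9), ([414.1, 317.4], 0.34)]
tray [([413.5, 319.9], 0.79)]
wrist {'vertical_fov': 60.11521782388694, 'cx': 314.13664052061654, 'cy': 239.43984617882944, 'hand_eye': array([[-4.39754095e-04,  9.70381938e-01,  2.41575455e-01,
         6.50366683e-02],
       [ 9.99999734e-01,  5.67125067e-04, -4.57720106e-04,
         2.48233305e-04],
       [-5.81166819e-04,  2.41575190e-01, -9.70381930e-01,
        -1.95555299e-01],
       [ 0.00000000e+00,  0.00000000e+00,  0.00000000e+00,
         1.00000000e+00]])}
keeper []
barrel_mid []
notch []
knob []
lid_edge []
lid_hinge []
case []
perfume []
brush []
scraper []
tray []
1.25
```

View pics/scene0.png

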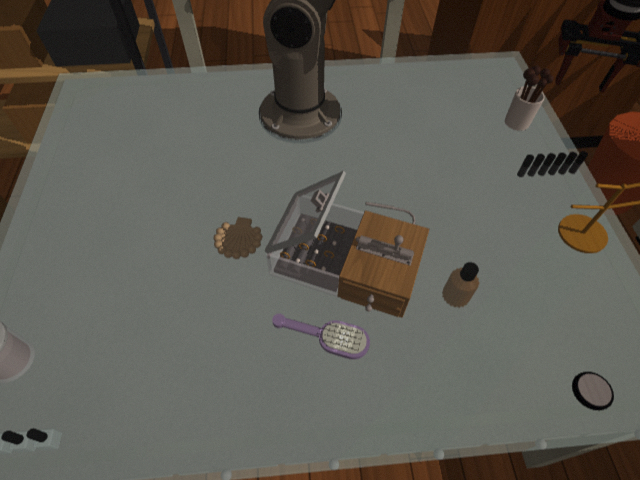

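View pics/top0.png

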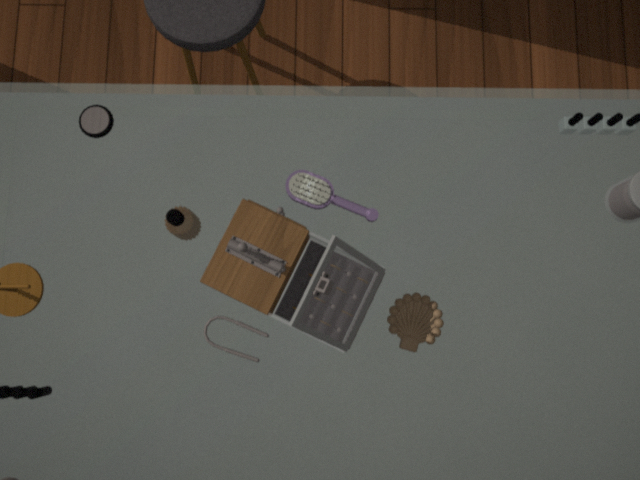

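The scene and top views agree. The lid stands open at roughly 60°, the bolt is back with its knob near scene (399,239), and the brush, bottle, scraper and tray sit around the case. I'll fit the case pose and lid angle to the keypoints.

```bash
cat > h.py <<'E'
import numpy as np, cv2
from scipy.optimize import least_squares
from scipy.spatial.transform import Rotation as R
from rig import bot
def proj(c,P):
    i=bot.camera_info(c); p=np.c_[np.atleast_2d(P),np.ones(len(np.atleast_2d(P)))]@i["view"].T
    f=240/np.tan(np.radians(i["vertical_fov"])/2)
    return np.c_[i["cx"]+f*p[:,0]/-p[:,2], i["cy"]-f*p[:,1]/-p[:,2]]
def lidpt(a,y,z): # y from hinge, z above underside
    return [0,-.158+y*np.cos(a)-z*np.sin(a), .082+y*np.sin(a)+z*np.cos(a)]
def pts(a,b=0,h=0):
    return dict(keeper=lidpt(a,.138,.008+.0130),lid_edge=lidpt(a,.155,.008),lid_hinge=lidpt(a,0,0),
      barrel_mid=[0,.070,.103],notch=[0,.045,.103],knob=[.04*np.sin(h),.095-b,.103+.04*np.cos(h)],case=[0,0,0])
def w(p,P):
    c,s=np.cos(p[2]),np.sin(p[2]); P=np.atleast_2d(P)
    return np.c_[p[0]+c*P[:,0]-s*P[:,1],p[1]+s*P[:,0]+c*P[:,1],P[:,2]]
E
python3 - <<'E'
from h import *
o={"scene":dict(keeper=(319.6,199.4),barrel_mid=(384.3,246.3),notch=(373.2,240.1),knob=(399.5,239.2),lid_edge=(326.6,201.4),lid_hinge=(285.3,221.2)),
"top":dict(keeper=(324.6,285.3),barrel_mid=(258.2,256.4),notch=(272,263.3),lid_edge=(312.4,281.7),lid_hinge=(365.3,307.8),knob=(242.3,247))}
def res(p,full=False):
    out=[]
    for c in o:
        q=pts(p[3])
        for k,v in o[c].items():
            d=proj(c,w(p,q[k]))[0]-v
            if full: print(c,k,d.round(1))
            out+=list(d)
    return np.array(out)
best=min((least_squares(res,[.55,.05,y,1.],loss='soft_l1') for y in np.arange(-3,3,.7)),key=lambda r:r.cost)
print(best.x,best.cost); res(best.x,True)
E
```

```text
Traceback (most recent call last):
  File "h.py", line 6, in proj
    i=bot.camera_info(c); p=np.c_[np.atleast_2d(P),np.ones(len(np.atleast_2d(P)))]@i["view"].T
ValueError: time passes only in moves, steps and waits
```

```bash
sed -i 's/^def proj/CI={c:bot.camera_info(c) for c in ("scene","top","wrist")}\ndef proj/; s/i=bot.camera_info(c);/i=CI[c];/' h.py
cat > fit.py <<'E'
from h import *
def fit(o,x0=None,free=('b','h')):
    def res(p,full=False):
        out=[]
        q=pts(*p[3:])
        for c in o:
            for k,v in o[c].items():
                d=proj(c,w(p,q[k]))[0]-v
                if full: print(c,k,d.round(1))
                out+=list(d)
        return np.array(out)
    st=[[.55,.05,y,1.] for y in np.arange(-3,3,.7)] if x0 is None else [x0]
    best=min((least_squares(res,s,loss='soft_l1') for s in st),key=lambda r:r.cost)
    print(best.x,best.cost); res(best.x,True); return best.x
E
python3 - <<'E'
from fit import *
o={"scene":dict(keeper=(319.6,199.4),barrel_mid=(384.3,246.3),notch=(373.2,240.1),knob=(399.5,239.2),lid_edge=(326.6,201.4),lid_hinge=(285.3,221.2)),
"top":dict(keeper=(324.6,285.3),barrel_mid=(258.2,256.4),notch=(272,263.3),lid_edge=(312.4,281.7),lid_hinge=(365.3,307.8),knob=(242.3,247))}
p=fit(o)
# table objects by plane
for c,m in (("scene",dict(perfume=(454.3,291.4),brush=(317.3,335.5),scraper=(390.8,217.3),tray=(235.6,243.5))),("top",dict(perfume=(188.7,226.4),brush=(334.1,203.6),scraper=(231.7,336.8),tray=(413.5,319.9)))):
    for k,uv in m.items():
        r=least_squares(lambda q:proj(c,[[q[0],q[1],0.0]])[0]-uv,[.6,0]); print(c,k,r.x.round(3))
print(bot.sense()["t"])
q=pts(p[3])
im={c:cv2.imread(f"pics/{c}0.png") for c in("scene","top")}
cor=[[sx*.09,y,z] for sx in(-1,1) for y in(-.16,.145,0) for z in (0,.09)]
for c in im:
    for u in proj(c,w(p,cor)): cv2.circle(im[c],tuple(u.round().astype(int)),2,(0,0,255),-1)
    for k in q: cv2.circle(im[c],tuple(proj(c,w(p,q[k]))[0].round().astype(int)),1,(0,255,0),-1)
cv2.imwrite("pics/ov.png",np.hstack([cv2.resize(im["scene"][150:350,200:480],(560,400)),cv2.resize(im["top"][170:370,170:290],(240,400))]))
cv2.imwrite("pics/ov1.png",cv2.resize(im["scene"][160:320,230:470],(720,480)))
cv2.imwrite("pics/ov2.png",cv2.resize(im["top"][180:360,180:450],(720,480)))
E
```

```text
[ 0.53104114  0.07442467 -0.44073536  0.75418854] 14.192122223305631
scene keeper [-0.3 -0.1]
scene barrel_mid [-0.2 -0.3]
scene notch [-0.9  2.5]
scene knob [-0.5 -0.9]
scene lid_edge [3.1 0.2]
scene lid_hinge [-3.2  0.2]
top keeper [0.1 0.6]
top barrel_mid [-1.5 -0.3]
top notch [-3.5 -1.4]
top lid_edge [ 1.1 -1.3]
top lid_hinge [-0.2  1.9]
top knob [-0.3  0.5]
scene perfume [0.624 0.295]
scene brush [ 0.701 -0.011]
scene scraper [0.411 0.194]
scene tray [ 0.456 -0.182]
top perfume [0.633 0.293]
top brush [ 0.686 -0.01 ]
top scraper [0.408 0.195]
top tray [ 0.447 -0.173]
1.25
```

View pics/ov1.png

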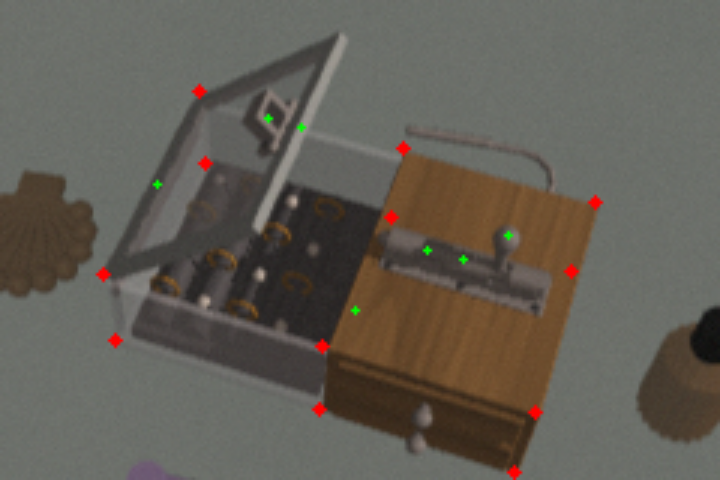

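View pics/ov2.png

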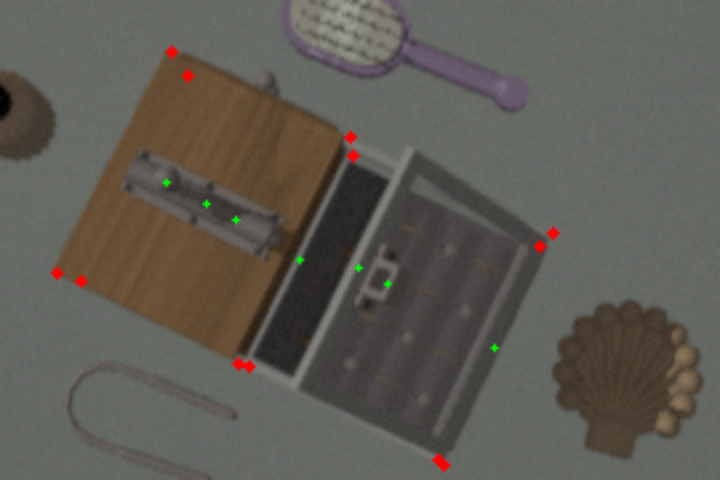

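The projected block corners and points match the pictures to about 2 px. Case is at (0.531, 0.074), yaw -0.441, lid about 0.75 rad, and the tool's jaw axis is already within 5° of the case's y axis. The plan is to press the lid down with shut fingers beside the staple. Then I'll grip the knob with the jaws along case y, slide it 50 mm, and swing it down.

```bash
cat >> h.py <<'E'
P0=np.array([0.53104,0.07442,-0.44074])
def go(X,Y,z,p=P0):
    """tool-axes shift/turn to reach case-frame X,Y, height z, tool down, jaws along case y"""
    s=bot.sense(); q=s["orientation"]; r=R.from_quat([q[1],q[2],q[3],q[0]])
    t=w(p,[[X,Y,z]])[0]; yd=np.array([-np.sin(p[2]),np.cos(p[2]),0]); zd=np.array([0,0,-1.]); 
    rd=R.from_matrix(np.c_[np.cross(yd,zd),yd,zd])
    print("t",s["t"],"world",t.round(3),"shift",(r.inv().apply(t-s["ee_pos"])*1000).round(1),"mm turn",np.degrees((r.inv()*rd).as_rotvec()).round(1))
def where(p=P0):
    s=bot.sense(); d=s["ee_pos"]; c,n=np.cos(p[2]),np.sin(p[2]); x,y=d[0]-p[0],d[1]-p[1]
    print("t",s["t"],"case xyz mm",((np.array([c*x+n*y,-n*x+c*y,d[2]]))*1000).round(1),"F",s["wrist_force"].round(1),"grip",round(s["grip_width"]*87.8,1))
E
python3 -c "
from h import *
where(); go(.045,-.06,.25)"
```

```text
t 1.25 case xyz mm [-501.8  379.1  188.8] F [ 0.1 -0.6  0.4] grip 87.6
t 1.25 world [0.546 0.001 0.25 ] shift [-510.5 -480.8  -61.3] mm turn [ 0.  -0.   4.5]
```

```bash
python3 -m inch '[{"hand":0,"translation":[-40,-40,-61],"delta_rot":[0,0,4.5]}]' 2>&1 | tail -3; python3 -m inch '[{"hand":0,"translation":[-0.02,-0.02,-0.05],"delta_rot":[0,0,2]},{"hand":0,"translation":[-0.06,-0.055,-0.061],"delta_rot":[0,0,4.5]},{"hand":0,"translation":[-0.1,-0.095,-0.061],"delta_rot":[0,0,4.5]},{"hand":0,"translation":[-0.14,-0.135,-0.061],"delta_rot":[0,0,4.5]},{"hand":0,"translation":[-0.18,-0.175,-0.061],"delta_rot":[0,0,4.5]}]'; python3 -c "
from h import *
where(); go(.045,-.06,.25)"
```

```text
orientation: [-0.001, 0.217, 0.976, -0.004]
wrist_force: [-0.6, 0.3, 1.7]
grip_width: 0.923
t: 2.0
ee_pos: [0.3452, 0.3557, 0.2959]
orientation: [0.0, 0.257, 0.967, 0.0]
wrist_force: [0.1, -0.2, -0.1]
grip_width: 0.36
t 2.0 case xyz mm [-288.1  175.1  295.9] F [ 0.1 -0.2 -0.1] grip 31.6
t 2.0 world [0.546 0.001 0.25 ] shift [-350.5 -208.4   45.7] mm turn [ 0.   0.  -4.5]
```

I typed the first call in millimetres where metres are expected. The per-row cap limited it to one harmless 62 mm step in free space, and I'll use metres from here.

```bash
python3 -m inch '[{"hand":0,"translation":[-0.35,-0.208,0.046],"delta_rot":[0,0,-4.5]},{"hand":0,"translation":[-0.35,-0.208,0.046],"delta_rot":[0,0,-4.5]},{"hand":0,"translation":[-0.35,-0.208,0.046],"delta_rot":[0,0,-4.5]},{"hand":0,"translation":[-0.35,-0.208,0.046],"delta_rot":[0,0,-4.5]},{"hand":0,"translation":[-0.35,-0.208,0.046],"delta_rot":[0,0,-4.5]}]'; python3 -m inch '[{"hand":0,"translation":[-0.08,-0.048,0.011],"delta_rot":[0,0,0]},{"hand":0,"translation":[-0.08,-0.048,0.011],"delta_rot":[0,0,0]}]';python3 -c "
from h import *
where(); go(.045,-.06,.25)"
```

```text
t: 2.62
ee_pos: [0.4985, 0.0857, 0.2607]
orientation: [0.0, 0.218, 0.976, 0.001]
wrist_force: [-0.1, 0.8, -0.0]
grip_width: 0.004
t: 2.88
ee_pos: [0.5507, 0.0062, 0.2495]
orientation: [0.0, 0.22, 0.975, -0.0]
wrist_force: [-0.1, 0.2, -0.5]
grip_width: 0.006
t 2.875 case xyz mm [ 46.9 -53.3 249.5] F [-0.1  0.2 -0.5] grip 0.5
t 2.875 world [0.546 0.001 0.25 ] shift [ 1.9 -6.7 -0.5] mm turn [-0.   0.1 -0.2]
```

```bash
python3 -m inch '[{"hand":0,"translation":[0.002,-0.007,0.03],"delta_rot":[0,0,0]},{"hand":0,"translation":[0.002,-0.007,0.055],"delta_rot":[0,0,0]},{"hand":0,"translation":[0.002,-0.007,0.07],"delta_rot":[0,0,0]},{"hand":0,"translation":[0.002,-0.007,0.085],"delta_rot":[0,0,0]},{"hand":0,"translation":[0.002,-0.007,0.1],"delta_rot":[0,0,0]}]';python3 -c "
from h import *
where(); go(.045,-.06,.088)
cv2.imwrite('pics/s1.png',cv2.resize(bot.grab_frame('scene')[120:330,200:480],(720,540)))"
```

```text
t: 3.5
ee_pos: [0.5456, 0.0047, 0.1494]
orientation: [0.001, 0.218, 0.976, 0.0]
wrist_force: [-0.5, 0.6, 1.8]
grip_width: 0.006
t 3.5 case xyz mm [ 43.  -56.9 149.4] F [-0.5  0.6  1.8] grip 0.5
t 3.5 world [0.546 0.001 0.088] shift [-2.  -3.2 61.4] mm turn [0.1 0.1 0. ]
```

View pics/s1.png

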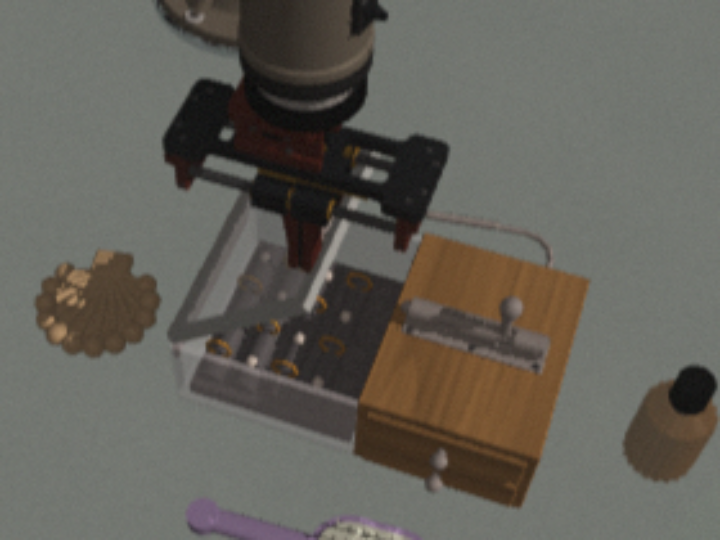

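The finger tips are on the lid near its free edge, around (305,265) in this crop, and the lid is moving down. I'll keep pressing.

```bash
python3 -m inch '[{"hand":0,"translation":[-0.002,-0.003,0.015],"delta_rot":[0,0,0]},{"hand":0,"translation":[-0.002,-0.003,0.03],"delta_rot":[0,0,0]},{"hand":0,"translation":[-0.002,-0.003,0.045],"delta_rot":[0,0,0]},{"hand":0,"translation":[-0.002,-0.003,0.055],"delta_rot":[0,0,0]},{"hand":0,"translation":[-0.002,-0.003,0.06],"delta_rot":[0,0,0]}]';python3 -c "
from h import *
where(); go(.045,-.06,.088)"
```

```text
t: 4.18
ee_pos: [0.5451, 0.001, 0.0887]
orientation: [-0.0, 0.218, 0.976, -0.0]
wrist_force: [-0.5, 0.6, 2.0]
grip_width: 0.005
t 4.175 case xyz mm [ 44.  -60.5  88.7] F [-0.5  0.6  2. ] grip 0.4
t 4.175 world [0.546 0.001 0.088] shift [-1.   0.5  0.7] mm turn [-0. -0.  0.]
```

```bash
python3 -m inch '[{"hand":0,"translation":[0,0,0.002],"delta_rot":[0,0,0]},{"hand":0,"translation":[0,0,0.003],"delta_rot":[0,0,0]},{"hand":0,"translation":[0,0,0.004],"delta_rot":[0,0,0]}]';python3 -c "
from h import *
where()
cv2.imwrite('pics/s2.png',cv2.resize(bot.grab_frame('scene')[120:330,200:480],(720,540)))"
```

```text
t: 4.55
ee_pos: [0.5455, 0.0009, 0.0857]
orientation: [0.0, 0.218, 0.976, 0.0]
wrist_force: [-0.6, 0.6, 2.5]
grip_width: 0.004
t 4.55 case xyz mm [ 44.4 -60.3  85.7] F [-0.6  0.6  2.5] grip 0.4
```

View pics/s2.png

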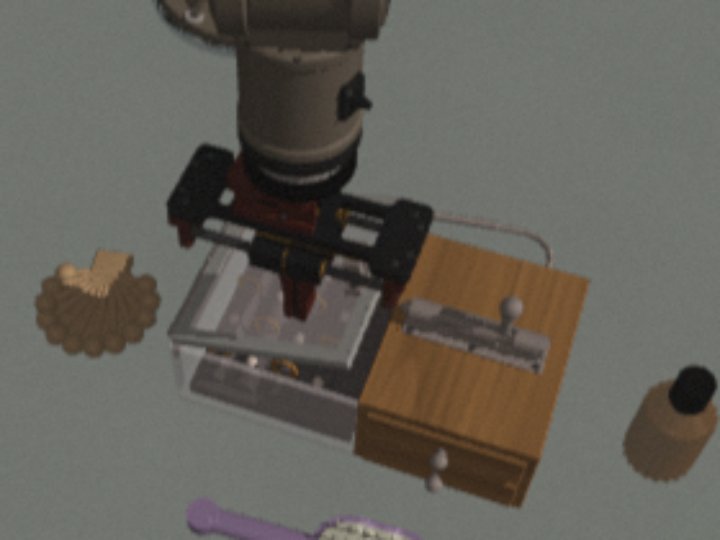

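```bash
python3 - <<'E'
from h import *
im=bot.grab_frame('scene'); e=bot.sense()["ee_pos"]
t=bot.grab_frame('top')
for k,c in (("lid_edge",0),("keeper",0),("lid_hinge",0)):
    for cam in("scene","top"): print(cam,k,[(x["uv"],x["confidence"]) for x in bot.landmark_of(k,cam)[:1]])
for a in (0,.1,.2,.3):
    q=pts(a); print(a,[ (k,proj("scene",w(P0,q[k]))[0].round(1),proj("top",w(P0,q[k]))[0].round(1)) for k in("lid_edge","keeper","lid_hinge")])
for cam,i in(("scene",im),("top",t)):
    u=proj(cam,e)[0]; print(cam,u); cv2.circle(i,tuple(u.round().astype(int)),1,(0,255,0),-1)
    for a,col in((0,(0,0,255)),(.2,(255,0,0))):
        for x in (-.086,.086):
            q=np.array(lidpt(a,.155,.008)); q[0]=x; cv2.circle(i,tuple(proj(cam,w(P0,q))[0].round().astype(int)),1,col,-1)
cv2.imwrite('pics/s3.png',np.hstack([cv2.resize(im[170:310,240:380],(400,400)),cv2.resize(t[200:360,250:410],(400,400))]))
E
```

```text
scene lid_edge [([349.1, 228.7], 0.66)]
top lid_edge [([289.7, 271.8], 0.82)]
scene keeper [([341.4, 220.6], 0.6)]
top keeper [([256.9, 253.1], 0.57)]
scene lid_hinge [([282.7, 220.0], 0.92)]
top lid_hinge [([365.5, 307.1], 0.65)]
0 [('lid_edge', array([349.7, 239.5]), array([291.6, 273.6])), ('keeper', array([342.4, 233.6]), array([299.4, 277. ])), ('lid_hinge', array([282.1, 221.4]), array([365.1, 309.7]))]
0.1 [('lid_edge', array([349.5, 235. ]), array([292. , 273.3])), ('keeper', array([341.4, 229.4]), array([300.5, 277. ])), ('lid_hinge', array([282.1, 221.4]), array([365.1, 309.7]))]
0.2 [('lid_edge', array([348.5, 230.3]), array([293.1, 273.3])), ('keeper', array([339.8, 224.9]), array([302.3, 277.4])), ('lid_hinge', array([282.1, 221.4]), array([365.1, 309.7]))]
0.3 [('lid_edge', array([346.8, 225.3]), array([295. , 273.7])), ('keeper', array([337.5, 220.3]), array([304.8, 278.2])), ('lid_hinge', array([282.1, 221.4]), array([365.1, 309.7]))]
scene [316.83129228 249.26168843]
top [328.98456998 266.07583263]
```

View pics/s3.png

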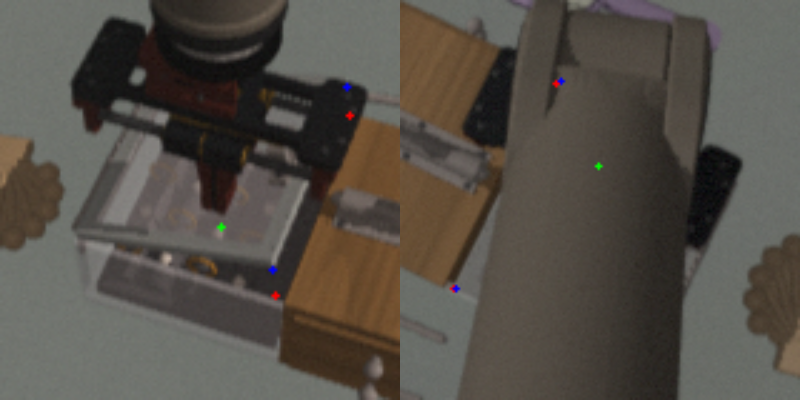

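```bash
python3 - <<'E'
from h import *
im=bot.grab_frame('scene'); t=bot.grab_frame('wrist')
cv2.imwrite('pics/s4.png',cv2.resize(im[195:285,265:385],(800,600),interpolation=cv2.INTER_CUBIC))
cv2.imwrite('pics/s5.png',t)
where()
E
```

```text
t 5.1 case xyz mm [ 44.5 -60.5  85.5] F [-0.8 -0.1  1.1] grip 0.8
```

View pics/s4.png

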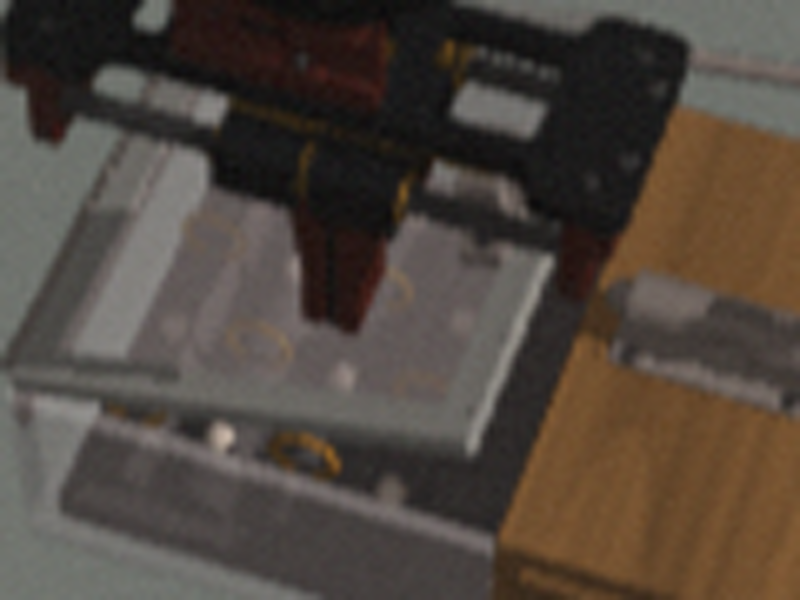

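View pics/s5.png

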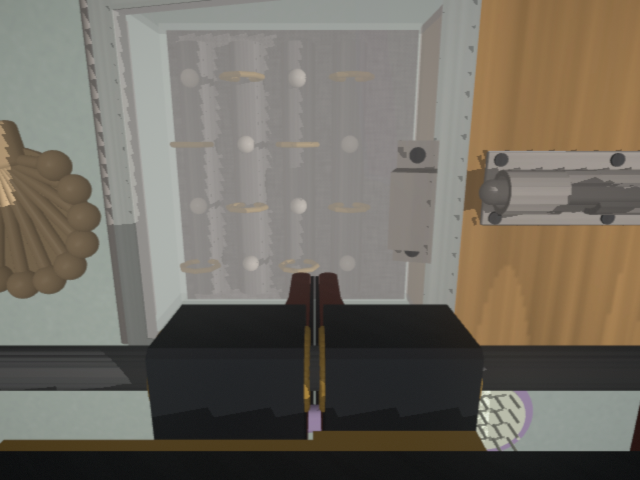

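```bash
cat >> h.py <<'E'
def projw(P,s=None):
    s=s or bot.sense(); q=s["orientation"]; r=R.from_quat([q[1],q[2],q[3],q[0]]); T=np.eye(4); T[:3,:3]=r.as_matrix(); T[:3,3]=s["ee_pos"]
    i=CI["wrist"]; V=np.linalg.inv(T@i["hand_eye"]); p=np.c_[np.atleast_2d(P),np.ones(len(np.atleast_2d(P)))]@V.T
    f=240/np.tan(np.radians(i["vertical_fov"])/2)
    return np.c_[i["cx"]+f*p[:,0]/-p[:,2], i["cy"]-f*p[:,1]/-p[:,2]]
E
python3 - <<'E'
from h import *
s=bot.sense(); t=bot.grab_frame('wrist')
print("tcp",projw(s["ee_pos"],s))
for k in("keeper","lid_edge","lid_hinge","barrel_mid","notch","knob"): 
    print(k,[(x["uv"],round(x["confidence"],2)) for x in bot.landmark_of(k,"wrist")[:2]],projw(w(P0,pts(0)[k]),s).round(1),projw(w(P0,pts(.25)[k]),s).round(1))
for c in [[.09,0,.09],[-.09,0,.09]]: print(projw(w(P0,c),s))
E
```

```text
tcp [[313.38441444 271.52975334]]
keeper [([412.0, 204.3], 0.9)] [[407.8 185.7]] [[401.8 196.8]]
lid_edge [([467.4, 201.5], 0.73)] [[438.6 182.4]] [[450.3 193.6]]
lid_hinge [([118.9, 182.4], 0.93)] [[109.3 180.7]] [[109.3 180.7]]
barrel_mid [([631.9, 194.2], 0.86)] [[617.7 185.7]] [[617.7 185.7]]
notch [([570.7, 192.3], 0.89)] [[559.4 185.7]] [[559.4 185.7]]
knob [] [[777.  199.5]] [[777.  199.5]]
[[431.75340498 358.9541821 ]]
[[462.00608887 -39.63616512]]
```

```bash
python3 -m inch '[{"hand":0,"translation":[0,0,-0.03],"delta_rot":[0,0,0]},{"hand":0,"translation":[0,0,-0.05],"delta_rot":[0,0,0]},{"hand":0,"translation":[0,0,-0.05],"delta_rot":[0,0,0]}]';python3 - <<'E'
from h import *
where(); s=bot.sense()
im=bot.grab_frame('scene'); t=bot.grab_frame('wrist')
for k in("keeper","lid_edge","lid_hinge"):
    print(k,[(x["uv"],round(x["confidence"],2)) for x in bot.landmark_of(k,"scene")[:1]],[(x["uv"],round(x["confidence"],2)) for x in bot.landmark_of(k,"wrist")[:1]])
u=proj("scene",s["ee_pos"])[0]; print(u, (u-[265,170])*6.667*.9)
cv2.imwrite('pics/s6.png',cv2.resize(im[170:270,265:385],(720,600),interpolation=cv2.INTER_CUBIC))
cv2.imwrite('pics/s7.png',t)
E
```

```text
t: 5.82
ee_pos: [0.5463, 0.001, 0.1365]
orientation: [0.001, 0.218, 0.976, 0.001]
wrist_force: [0.5, 0.2, -1.1]
grip_width: 0.01
t 5.825 case xyz mm [ 45.1 -59.9 136.5] F [ 0.5  0.2 -1.1] grip 0.9
keeper [([341.3, 225.3], 0.69)] [([385.3, 188.5], 0.65)]
lid_edge [([348.0, 225.6], 0.74)] [([427.8, 185.6], 0.66)]
lid_hinge [([285.1, 219.8], 0.93)] [([158.7, 174.9], 0.79)]
[316.95513102 235.4064897 ] [311.74637265 392.45856013]
```

View pics/s6.png

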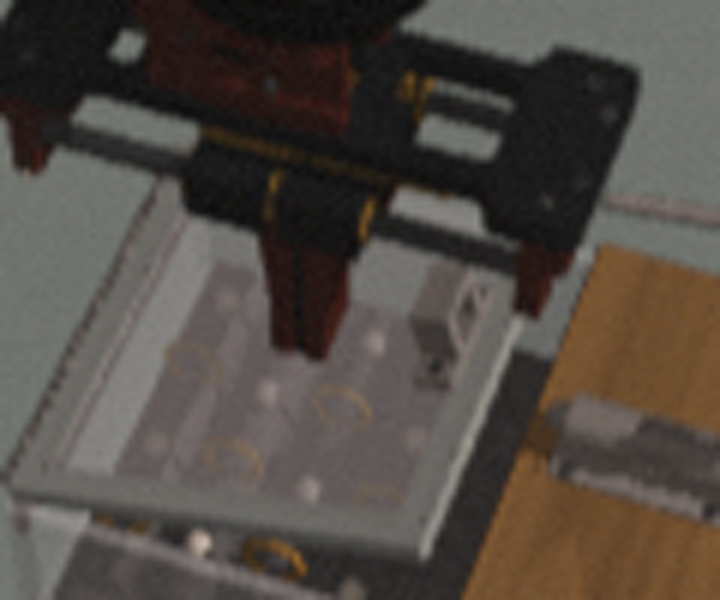

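View pics/s7.png

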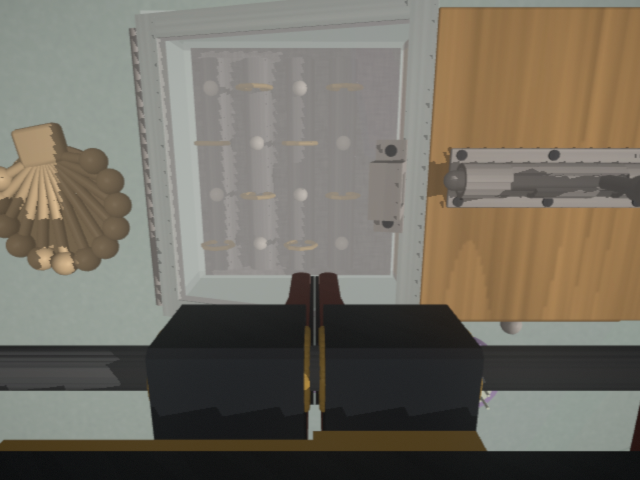

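```bash
python3 - <<'E'
from h import *
s=bot.sense()
obs={(-.09,0,.09):(440,9),(.09,0,.09):(424,320)}
for k in obs: print(k,projw(w(P0,k),s).round(1),obs[k])
for k,v in dict(lid_hinge=(158.7,174.9)).items(): print(k,projw(w(P0,pts(0)[k]),s).round(1),v)
print("plate front end corners", projw(w(P0,[[-.017,.012,.092],[.017,.012,.092]]),s).round(1),"obs (443,151),(447,207)")
for dz in (0,.01,.02,.03):
    s2=dict(s); s2["ee_pos"]=s["ee_pos"]+[0,0,dz]; print(dz,[projw(w(P0,k),s2).round(1).tolist() for k in obs])
E
```

```text
(-0.09, 0, 0.09) [[4.294e+02 2.000e-01]] (440, 9)
(0.09, 0, 0.09) [[410.2 318.6]] (424, 320)
lid_hinge [[149.5 172.7]] (158.7, 174.9)
plate front end corners [[443.1 143.6]
 [438.7 203.8]] obs (443,151),(447,207)
0 [[[429.4, 0.2]], [[410.2, 318.6]]]
0.01 [[[424.5, 6.1]], [[406.8, 312.1]]]
0.02 [[[419.9, 11.4]], [[403.6, 306.0]]]
0.03 [[[415.8, 16.4]], [[400.6, 300.3]]]
```

Even in free air, the visible fingertip shows about 6 px above the projected TCP in the scene view, which is roughly 20–25 mm of height. The lid also stopped at about 0.25 rad. So the real tips appear to sit some 25 mm behind the stated TCP. I'll press further and use the force as the stop signal.

```bash
python3 -m inch '[{"hand":0,"translation":[0.008,0,0.03],"delta_rot":[0,0,0]},{"hand":0,"translation":[0.008,0,0.05],"delta_rot":[0,0,0]},{"hand":0,"translation":[0.008,0,0.056],"delta_rot":[0,0,0]},{"hand":0,"translation":[0.008,0,0.06],"delta_rot":[0,0,0]},{"hand":0,"translation":[0.008,0,0.064],"delta_rot":[0,0,0]}]';python3 -c "
from h import *
where()"; python3 -m inch '[{"hand":0,"translation":[0,0,0.003],"delta_rot":[0,0,0]},{"hand":0,"translation":[0,0,0.005],"delta_rot":[0,0,0]}]'
```

```text
t: 6.85
ee_pos: [0.5388, 0.0044, 0.0719]
orientation: [0.001, 0.218, 0.976, 0.0]
wrist_force: [0.1, 1.0, 1.7]
grip_width: 0.005
t 6.85 case xyz mm [ 36.9 -60.   71.9] F [0.1 1.  1.7] grip 0.4
t: 7.1
ee_pos: [0.5388, 0.0043, 0.0668]
orientation: [0.001, 0.218, 0.976, 0.0]
wrist_force: [0.4, 0.9, 1.8]
grip_width: 0.006
```

```bash
python3 -m inch '[{"hand":0,"translation":[-0.012,0,0.003],"delta_rot":[0,0,0]},{"hand":0,"translation":[-0.012,0,0.005],"delta_rot":[0,0,0]},{"hand":0,"translation":[-0.012,0,0.007],"delta_rot":[0,0,0]}]' | grep -E 'ee|force'; python3 -m inch '[{"hand":0,"translation":[0,0,0.002],"delta_rot":[0,0,0]},{"hand":0,"translation":[0,0,0.003],"delta_rot":[0,0,0]}]'| grep -E 'ee|force';python3 -c "
from h import *
where()
cv2.imwrite('pics/s8.png',cv2.resize(bot.grab_frame('scene')[180:290,265:385],(720,660)[:1]+(600,)))"
```

```text
ee_pos: [0.5498, -0.0014, 0.0595]
wrist_force: [2.4, -0.6, 2.3]
ee_pos: [0.5491, -0.0009, 0.0565]
wrist_force: [0.4, -0.6, 7.3]
t 7.725 case xyz mm [ 48.5 -60.4  56.5] F [ 0.4 -0.6  7.3] grip 0.5
```

View pics/s8.png

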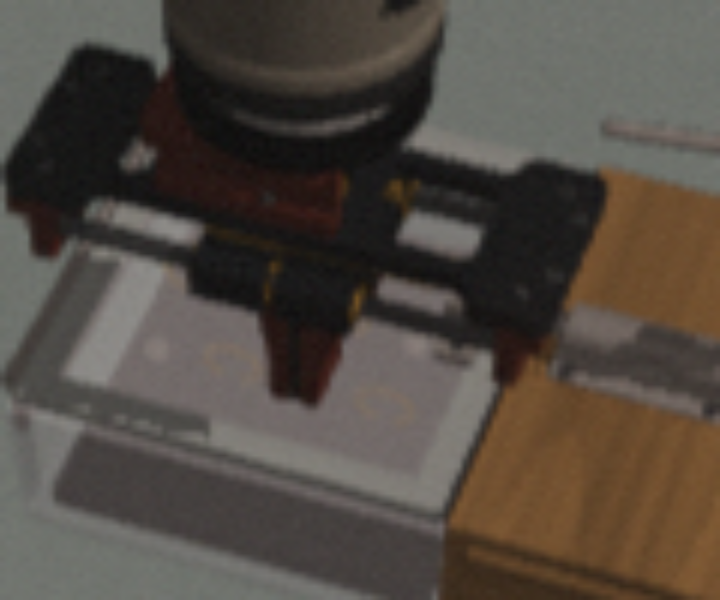

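```bash
python3 -m inch '[{"hand":0,"translation":[0,0,0.002],"delta_rot":[0,0,0]},{"hand":0,"translation":[0,0,0.002],"delta_rot":[0,0,0]}]'| grep -E 'ee|force'; python3 -m inch '[{"hand":0,"translation":[0,0,-0.04],"delta_rot":[0,0,0]},{"hand":0.04,"translation":[0,0.06,-0.10],"delta_rot":[0,0,0]},{"hand":0.04,"translation":[0,0.1,-0.12],"delta_rot":[0,0,0]},{"hand":0.04,"translation":[0.02,0.12,-0.12],"delta_rot":[0,0,0]},{"hand":0.04,"translation":[0.02,0.12,-0.12],"delta_rot":[0,0,0]}]' 10
python3 - <<'E'
from fit import *
where(); s=bot.sense()
im={c:bot.grab_frame(c) for c in("scene","top","wrist")}
for c in im:
  cv2.imwrite(f'pics/{c}2.png',im[c])
  print(c)
  for k in("keeper","lid_edge","lid_hinge","barrel_mid","notch","knob"):
    print(k,[(x["uv"],round(x["confidence"],2)) for x in bot.landmark_of(k,c)[:1]],(projw(w(P0,pts(0)[k]),s) if c=="wrist" else proj(c,w(P0,pts(0)[k]))).round(1))
E
```

```text
ee_pos: [0.5492, -0.0009, 0.0563]
wrist_force: [-5.0, -0.6, 20.4]
t: 8.65
ee_pos: [0.5808, 0.1194, 0.174]
orientation: [-0.001, 0.216, 0.976, 0.0]
wrist_force: [0.5, 0.4, -0.7]
grip_width: 0.421
t 8.65 case xyz mm [ 25.8  61.9 174. ] F [ 0.5  0.4 -0.7] grip 37.0
scene
keeper [([342.6, 236.9], 0.87)] [[342.4 233.6]]
lid_edge [([350.9, 241.2], 0.59)] [[349.7 239.5]]
lid_hinge [([282.9, 220.3], 0.69)] [[282.1 221.4]]
barrel_mid [([385.0, 249.4], 0.61)] [[384.1 246. ]]
notch [([375.2, 243.1], 0.74)] [[372.3 242.6]]
knob [([399.3, 237.5], 0.52)] [[399.  238.3]]
top
keeper [([296.3, 273.7], 0.76)] [[299.4 277. ]]
lid_edge [([286.2, 272.0], 0.84)] [[291.6 273.6]]
lid_hinge [([364.2, 308.9], 0.92)] [[365.1 309.7]]
barrel_mid [] [[256.7 256.1]]
notch [([272.3, 261.3], 0.41)] [[268.5 261.9]]
knob [] [[242.  247.5]]
wrist
keeper [([200.4, 199.4], 0.83)] [[186.9 198.3]]
lid_edge [([342.0, 202.9], 0.74)] [[217.8 195.7]]
lid_hinge [([13.2, 194.6], 0.86)] [[ -2.8 192.9]]
barrel_mid [([341.4, 202.0], 0.84)] [[326.1 199. ]]
notch [([302.7, 201.4], 0.62)] [[287.5 198.8]]
knob [([379.6, 213.6], 0.72)] [[373.4 209.7]]
```

View pics/wrist2.png

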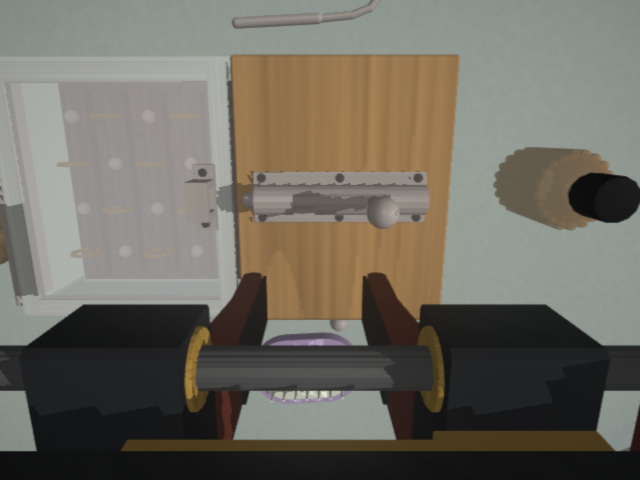

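View pics/scene2.png

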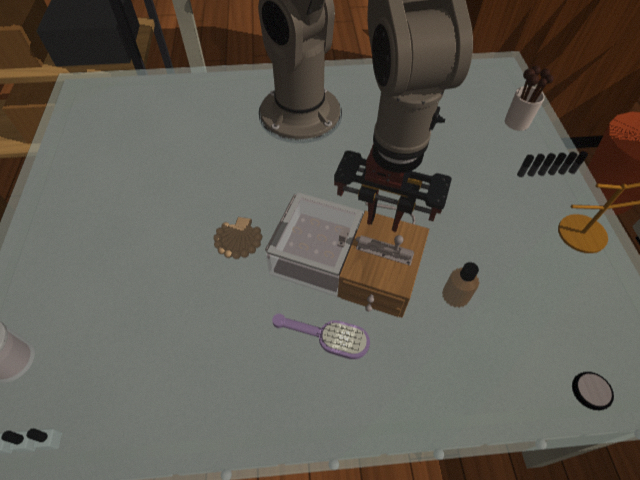

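The lid is down: it took 20 N with no further travel, and both views show it flush. The real tips are therefore about 33 mm behind the reported TCP. The wrist view shows the knob at (383,212), about 4 mm further in +y than predicted. Next I'll move above the knob.

```bash
python3 -c "
from h import *
go(.0015,.099,.16); print(proj('scene',[[.5808,.1194,.174],[.5808,.1194,.207]]))"
```

```text
t 9.7 world [0.575 0.163 0.16 ] shift [26.8 39.4 14.5] mm turn [-0. -0.  0.]
[[381.11312659 234.3460611 ]
 [383.34774379 223.79188201]]
```

```bash
python3 -m inch '[{"hand":0.04,"translation":[0.026,0.039,0.004],"delta_rot":[0,0,0]},{"hand":0.04,"translation":[0.026,0.039,0.014],"delta_rot":[0,0,0]},{"hand":0.04,"translation":[0.026,0.039,0.014],"delta_rot":[0,0,0]}]' 10 | tail -2
python3 - <<'E'
from h import *
where()
for c in("wrist","scene"):
  im=bot.grab_frame(c); print([(x["uv"],round(x["confidence"],2)) for x in bot.landmark_of("knob",c)[:2]])
  cv2.imwrite(f'pics/{c}3.png',im if c=="wrist" else cv2.resize(im[160:280,320:480],(800,600),interpolation=cv2.INTER_CUBIC))
E
```

```text
wrist_force: [0.3, -0.3, 0.7]
grip_width: 0.453
t 10.075 case xyz mm [  2.   97.8 159.7] F [ 0.3 -0.3  0.7] grip 39.8
[([309.8, 264.0], 0.7), ([208.9, 215.7], 0.48)]
[([400.5, 237.7], 0.39)]
```

View pics/wrist3.png

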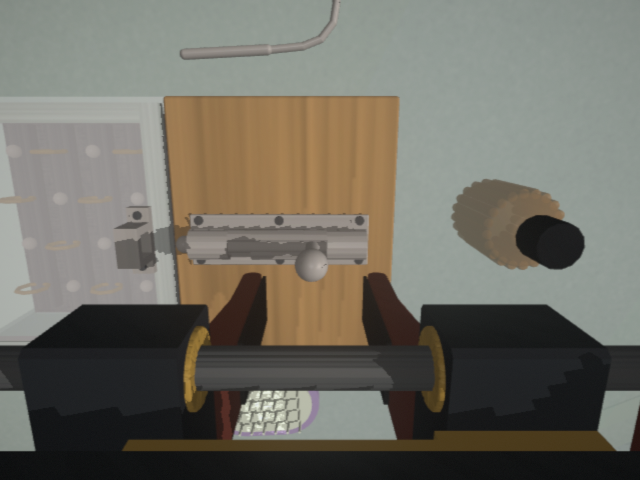

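View pics/scene3.png

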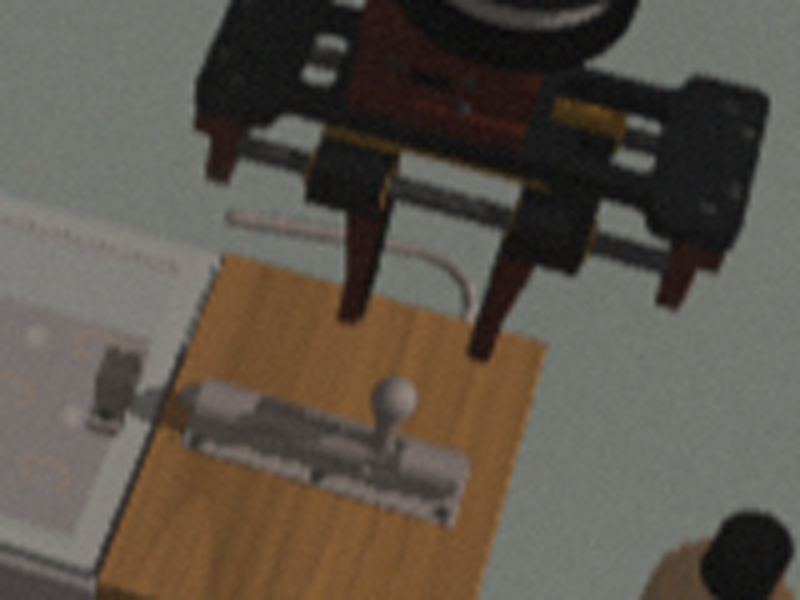

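```bash
python3 -m inch '[{"hand":0.04,"translation":[0,0,0.02],"delta_rot":[0,0,0]},{"hand":0.04,"translation":[0,0,0.04],"delta_rot":[0,0,0]},{"hand":0.04,"translation":[0,0,0.056],"delta_rot":[0,0,0]},{"hand":0.04,"translation":[0,0,0.056],"delta_rot":[0,0,0]}]' 10 | tail -2
python3 - <<'E'
from h import *
where()
for c in("wrist","scene"):
  im=bot.grab_frame(c)
  cv2.imwrite(f'pics/{c}4.png',im if c=="wrist" else cv2.resize(im[160:280,320:480],(800,600),interpolation=cv2.INTER_CUBIC))
E
```

```text
wrist_force: [0.3, -0.9, 0.8]
grip_width: 0.455
t 10.775 case xyz mm [  2.   97.7 103.6] F [ 0.3 -0.9  0.8] grip 39.9
```

View pics/wrist4.png

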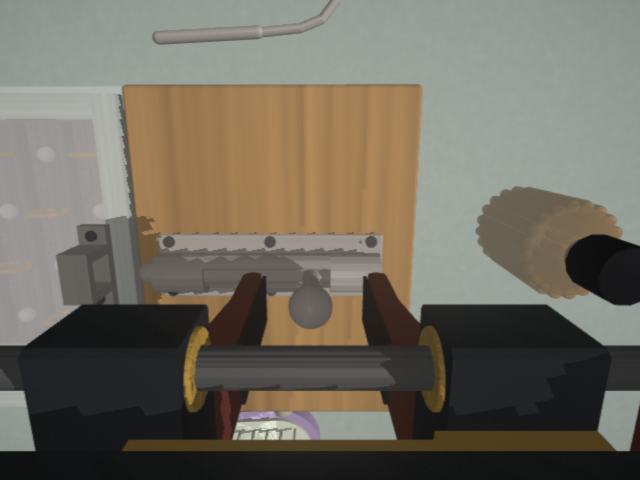

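View pics/scene4.png

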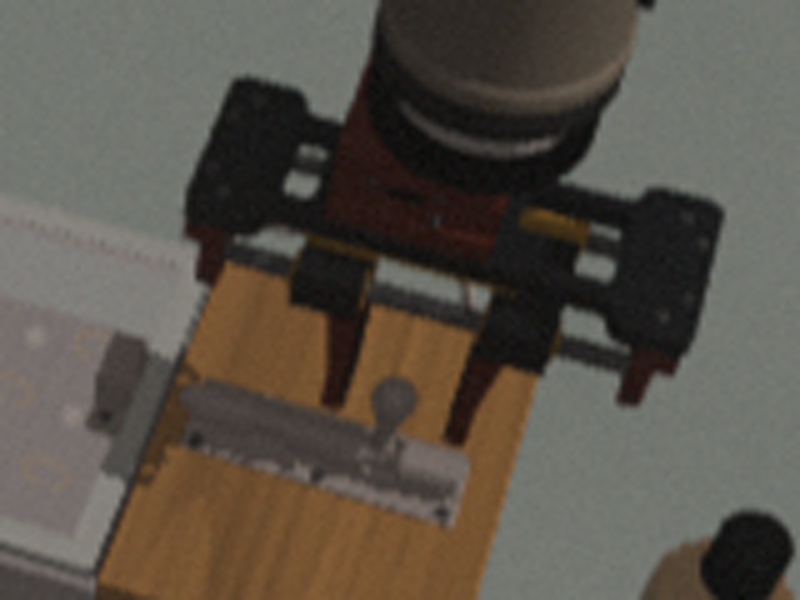

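The knob lies between the finger tips at wrist (310,308), so I'll close on it.

```bash
python3 -m inch '[{"hand":0.01,"translation":[-0.001,-0.001,0],"delta_rot":[0,0,0]},{"hand":0.01,"translation":[-0.001,-0.001,0],"delta_rot":[0,0,0]},{"hand":0.01,"translation":[-0.001,-0.001,0],"delta_rot":[0,0,0]},{"hand":0.01,"translation":[-0.001,-0.001,0],"delta_rot":[0,0,0]}]' 10 | tail -2
python3 - <<'E'
from h import *
where()
for c in("wrist","scene"):
  im=bot.grab_frame(c)
  cv2.imwrite(f'pics/{c}5.png',im if c=="wrist" else cv2.resize(im[160:280,320:480],(800,600),interpolation=cv2.INTER_CUBIC))
E
```

```text
wrist_force: [-0.3, -2.7, 4.3]
grip_width: 0.189
t 11.375 case xyz mm [  3.6  97.3 104.9] F [-0.3 -2.7  4.3] grip 16.6
```

View pics/wrist5.png

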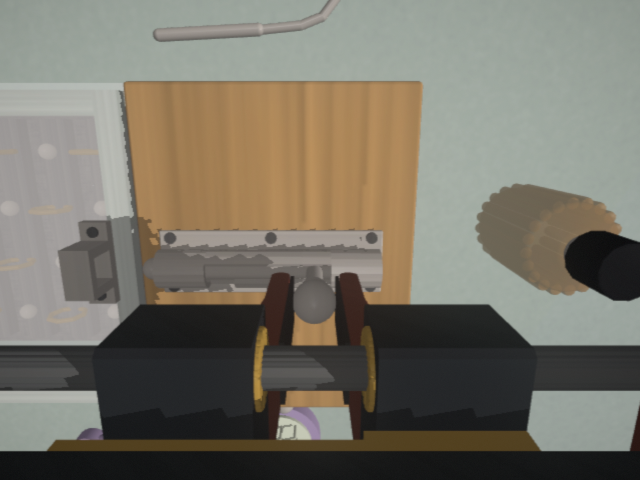

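View pics/scene5.png

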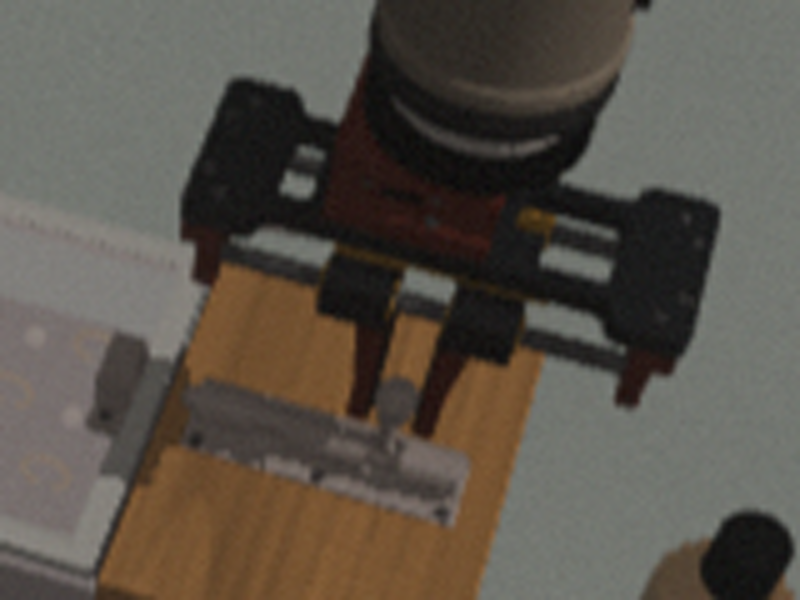

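Gripped at 16.6 mm, with fingers flanking the knob. Sliding it 50 mm towards the lid.

```bash
python3 -m inch '[{"hand":0.01,"translation":[0,-0.008,0],"delta_rot":[0,0,0]},{"hand":0.01,"translation":[0,-0.018,0],"delta_rot":[0,0,0]},{"hand":0.01,"translation":[0,-0.028,0],"delta_rot":[0,0,0]}]' 12 | tail -2; python3 -c "
from h import *
where()"
python3 -m inch '[{"hand":0.01,"translation":[0,-0.008,0],"delta_rot":[0,0,0]},{"hand":0.01,"translation":[0,-0.016,0],"delta_rot":[0,0,0]},{"hand":0.01,"translation":[0,-0.022,0],"delta_rot":[0,0,0]},{"hand":0.01,"translation":[0,-0.022,0],"delta_rot":[0,0,0]}]' 12 | tail -2
python3 - <<'E'
from h import *
where()
for c in("wrist","scene"):
  im=bot.grab_frame(c)
  cv2.imwrite(f'pics/{c}6.png',im if c=="wrist" else cv2.resize(im[160:280,320:480],(800,600),interpolation=cv2.INTER_CUBIC))
E
```

```text
wrist_force: [1.7, 2.1, 4.4]
grip_width: 0.189
t 11.85 case xyz mm [  3.6  69.5 104.9] F [1.7 2.1 4.4] grip 16.6
wrist_force: [4.1, 6.4, 2.6]
grip_width: 0.193
t 12.35 case xyz mm [  3.4  49.5 105. ] F [4.1 6.4 2.6] grip 17.0
```

View pics/wrist6.png

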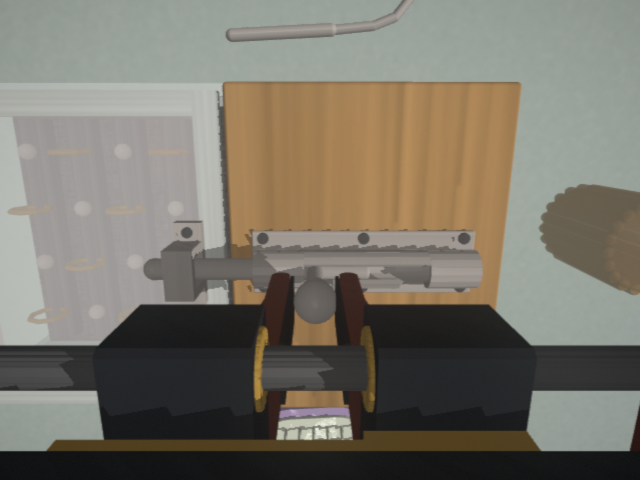

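View pics/scene6.png

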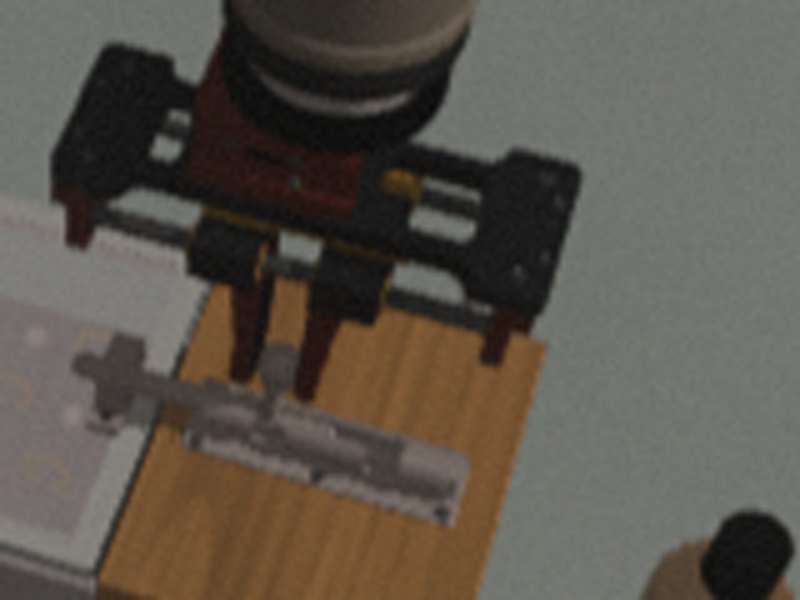

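The bolt tip has passed through the staple, at wrist (155,268). I'll nudge it to the end stop, then start the arc.

```bash
python3 -m inch '[{"hand":0.01,"translation":[0,-0.0025,0],"delta_rot":[0,0,0]},{"hand":0.01,"translation":[0,-0.0025,0],"delta_rot":[0,0,0]}]' 12 | tail -2; python3 -c "
from h import *
where()"
python3 -m inch '[{"hand":0.01,"translation":[-0.005,0,0.0],"delta_rot":[0,0,0]},{"hand":0.01,"translation":[-0.010,0,0.0015],"delta_rot":[0,0,0]},{"hand":0.01,"translation":[-0.015,0,0.003],"delta_rot":[0,0,0]}]' 12 | tail -2; python3 -c "
from h import *
where()"
```

```text
wrist_force: [5.6, 11.0, -1.0]
grip_width: 0.189
t 12.7 case xyz mm [  3.2  49.2 105. ] F [ 5.6 11.  -1. ] grip 16.6
wrist_force: [3.6, 11.7, 0.8]
grip_width: 0.193
t 13.075 case xyz mm [ 17.6  49.3 101.9] F [ 3.6 11.7  0.8] grip 17.0
```

```bash
python3 -m inch '[{"hand":0.01,"translation":[-0.0057,0,0.003],"delta_rot":[0,0,0]},{"hand":0.01,"translation":[-0.0107,0,0.0064],"delta_rot":[0,0,0]},{"hand":0.01,"translation":[-0.015,0,0.011],"delta_rot":[0,0,0]},{"hand":0.01,"translation":[-0.019,0,0.0158],"delta_rot":[0,0,0]}]' 12 | tail -2; python3 - <<'E'
from h import *
where()
for c in("wrist","scene"):
  im=bot.grab_frame(c)
  cv2.imwrite(f'pics/{c}7.png',im if c=="wrist" else cv2.resize(im[160:280,320:480],(800,600),interpolation=cv2.INTER_CUBIC))
E
```

```text
wrist_force: [5.2, 10.5, 1.5]
grip_width: 0.194
t 13.575 case xyz mm [37.3 49.3 86.3] F [ 5.2 10.5  1.5] grip 17.0
```

View pics/wrist7.png

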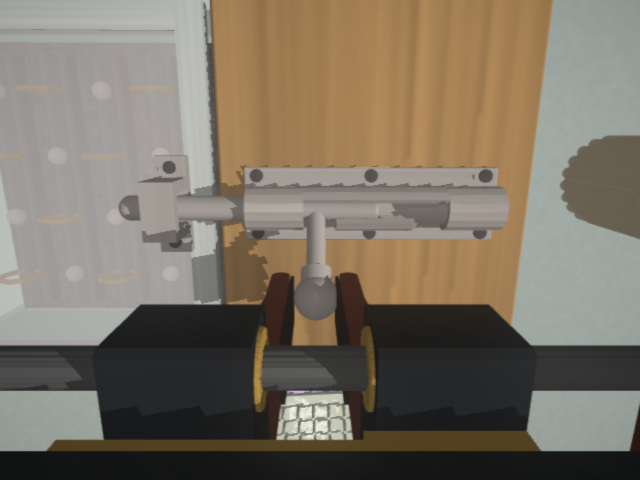

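View pics/scene7.png

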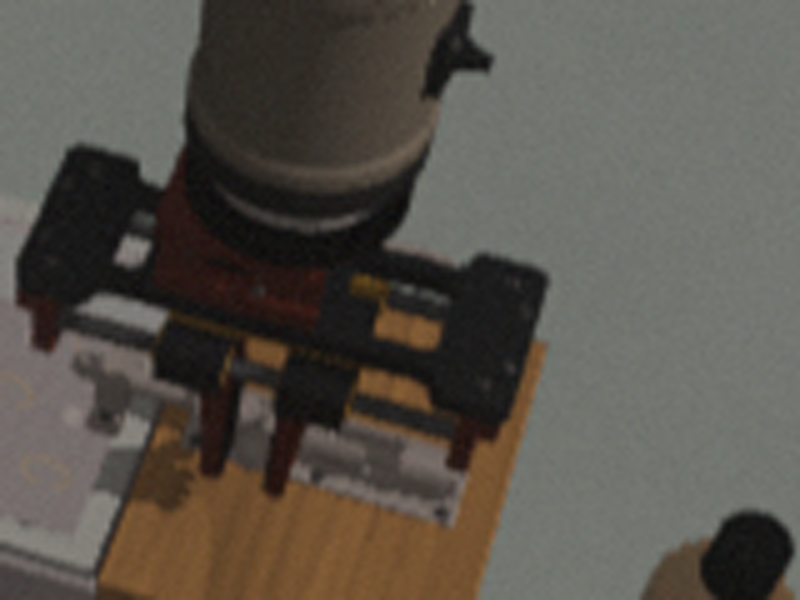

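```bash
python3 -m inch '[{"hand":0.01,"translation":[-0.003,0,0.006],"delta_rot":[0,0,0]},{"hand":0.01,"translation":[-0.005,0,0.011],"delta_rot":[0,0,0]},{"hand":0.01,"translation":[-0.006,0,0.016],"delta_rot":[0,0,0]},{"hand":0.01,"translation":[-0.006,0,0.0205],"delta_rot":[0,0,0]},{"hand":0.01,"translation":[-0.006,0,0.0205],"delta_rot":[0,0,0]}]' 12 | tail -2; python3 - <<'E'
from h import *
where()
for c in("wrist","scene"):
  im=bot.grab_frame(c)
  cv2.imwrite(f'pics/{c}8.png',im if c=="wrist" else cv2.resize(im[160:280,320:480],(800,600),interpolation=cv2.INTER_CUBIC))
E
```

```text
wrist_force: [8.0, 10.0, -0.1]
grip_width: 0.193
t 14.3 case xyz mm [44.1 49.3 65.7] F [ 8.  10.  -0.1] grip 17.0
```

View pics/wrist8.png

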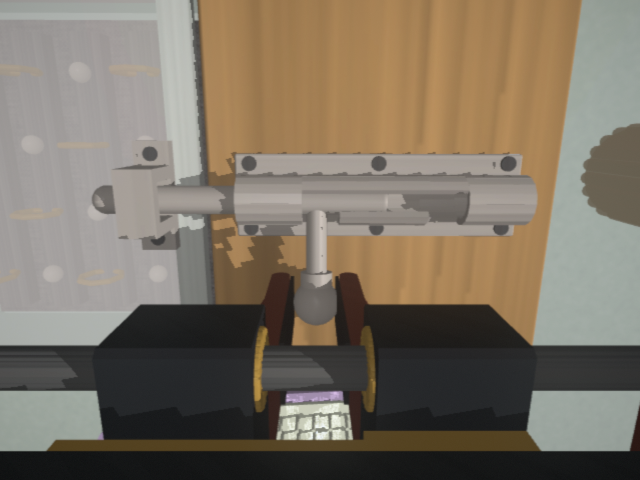

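View pics/scene8.png

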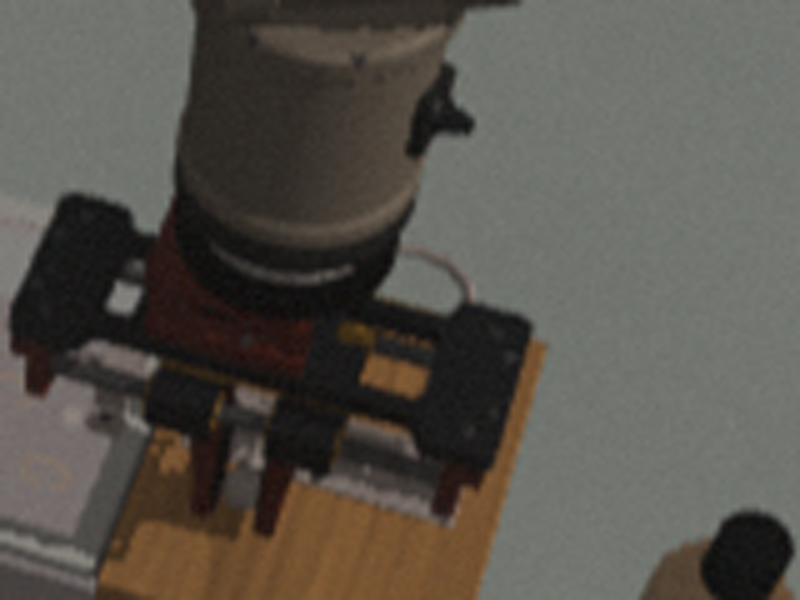

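The handle appears level. I'll press 3 mm further to feel the stop, then release straight up.

```bash
python3 -m inch '[{"hand":0.01,"translation":[0,0.001,0.002],"delta_rot":[0,0,0]},{"hand":0.01,"translation":[0,0.001,0.003],"delta_rot":[0,0,0]}]' 12 | grep -E 'ee|force'
python3 -m inch '[{"hand":0.035,"translation":[0,0,0],"delta_rot":[0,0,0]},{"hand":0.035,"translation":[0,0,0],"delta_rot":[0,0,0]},{"hand":0.035,"translation":[0,0,0],"delta_rot":[0,0,0]}]' | tail -2
python3 -m inch '[{"hand":0.035,"translation":[0,0,-0.03],"delta_rot":[0,0,0]},{"hand":0.035,"translation":[0,0,-0.08],"delta_rot":[0,0,0]},{"hand":0.035,"translation":[0,0,-0.12],"delta_rot":[0,0,0]},{"hand":0.035,"translation":[0.06,0,-0.15],"delta_rot":[0,0,0]},{"hand":0.035,"translation":[0.1,0,-0.17],"delta_rot":[0,0,0]}]' | tail -2
python3 - <<'E'
from h import *
where(); s=bot.sense()
for c in("wrist","scene","top"):
  im=bot.grab_frame(c)
  for k in ("keeper","knob","lid_edge")+(("perfume","brush","scraper","tray") if c!="wrist" else ()): 
     q=pts(0,.05,1.55)
     print(c,k,[(x["uv"],round(x["confidence"],2)) for x in bot.landmark_of(k,c)[:1]],(projw(w(P0,q[k]),s) if c=="wrist" else proj(c,w(P0,q[k]))).round(1) if k in q else '')
  cv2.imwrite(f'pics/{c}9.png',im if c=="wrist" else cv2.resize(im[160:280,260:420],(800,600),interpolation=cv2.INTER_CUBIC) if c=="scene" else im)
E
```

```text
ee_pos: [0.592, 0.1003, 0.0629]
wrist_force: [6.8, 7.9, 2.1]
wrist_force: [1.7, -0.5, -0.4]
grip_width: 0.399
wrist_force: [-0.1, 0.9, 0.7]
grip_width: 0.397
t 15.65 case xyz mm [-58.1  45.1 232.7] F [-0.1  0.9  0.7] grip 34.9
wrist keeper [([243.2, 291.0], 0.95)] [[235.6 288.9]]
wrist knob [([317.0, 336.0], 0.82)] [[313.7 333.2]]
wrist lid_edge [([495.8, 256.1], 0.55)] [[258.1 283.5]]
scene keeper [([341.6, 233.8], 0.85)] [[342.4 233.6]]
scene knob [([458.5, 292.6], 0.65)] [[366.8 257.7]]
scene lid_edge [([349.1, 237.0], 0.8)] [[349.7 239.5]]
scene perfume [([453.0, 295.1], 0.95)] 
scene brush [([317.6, 334.3], 0.97)] 
scene scraper [([391.0, 220.2], 0.73)] 
scene tray [([235.7, 241.7], 0.8)] 
top keeper [([296.6, 271.9], 0.69)] [[299.4 277. ]]
top knob [([275.9, 245.3], 0.43)] [[278.  242.9]]
top lid_edge [([287.2, 274.0], 0.76)] [[291.6 273.6]]
top perfume [([191.5, 225.2], 0.74)] 
top brush [([335.5, 201.3], 0.89)] 
top scraper [] 
top tray [([415.3, 322.5], 0.86)]
```

View pics/wrist9.png

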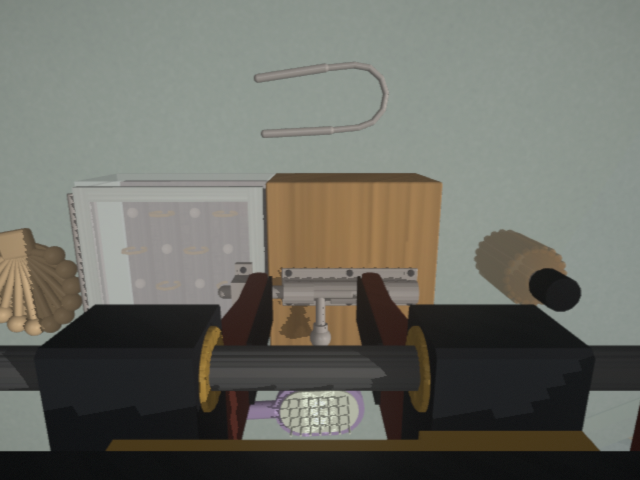

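View pics/scene9.png

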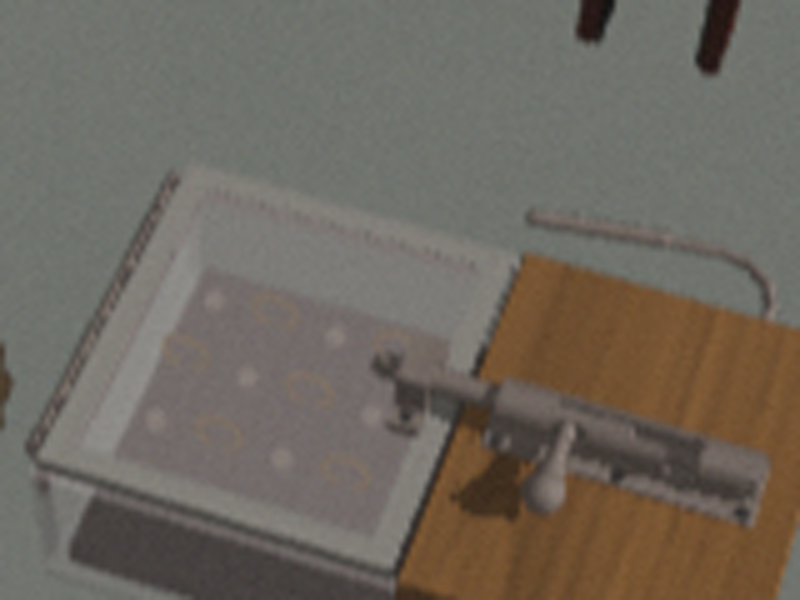

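```bash
python3 - <<'E'
from h import *
c,s=np.cos(P0[2]),np.sin(P0[2]); P1=P0+[c*.0015-s*.004,s*.0015+c*.004,0]
st=bot.sense()
for h in(1.1,1.3,1.45,1.55):
    q=pts(0,.05,h); print(h,proj("scene",w(P0,q["knob"])).round(1),proj("scene",w(P1,q["knob"])).round(1),projw(w(P1,q["knob"]),st).round(1))
im=bot.grab_frame("scene"); 
g=cv2.resize(im[235:270,345:395],(800,560),interpolation=cv2.INTER_CUBIC); cv2.imwrite("pics/k.png",g)
q=pts(0,.05,1.5); print(proj("scene",w(P1,[q["notch"],q["barrel_mid"]])))
E
```

```text
1.1 [[368.2 251.3]] [[370.  252.4]] [[317.2 338.3]]
1.3 [[367.5 254.4]] [[369.2 255.6]] [[317.2 337.3]]
1.45 [[367.  256.5]] [[368.7 257.7]] [[317.1 335.3]]
1.55 [[366.8 257.7]] [[368.5 258.9]] [[317.1 333.4]]
[[373.99297372 243.67224129]
 [385.75887173 247.18256354]]
```

View pics/k.png

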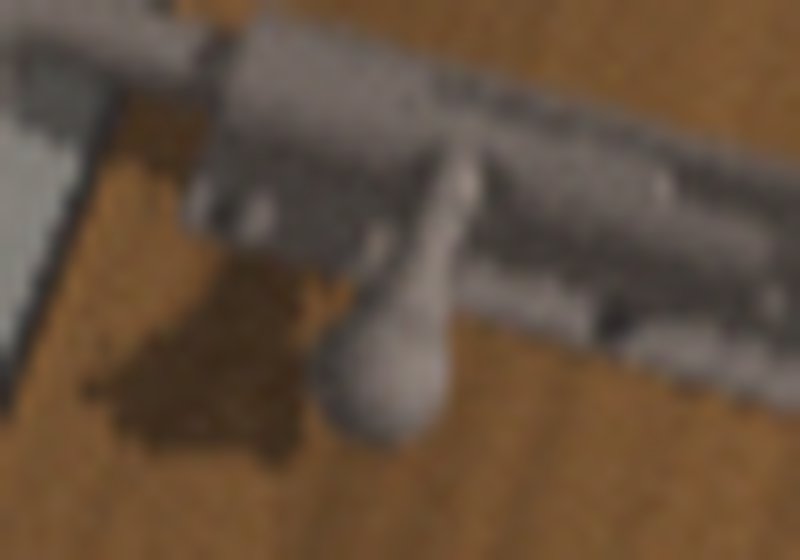

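The knob shows at scene (368.9,258.6), against a prediction of (368.5,258.9) for 1.55 rad. To be sure, I'll press it once from above with shut fingers.

```bash
python3 -m inch '[{"hand":0,"translation":[-0.05,0.004,0],"delta_rot":[0,0,0]},{"hand":0,"translation":[-0.1,0.004,0],"delta_rot":[0,0,0]},{"hand":0,"translation":[-0.1,0.004,0.05],"delta_rot":[0,0,0]},{"hand":0,"translation":[-0.1,0.004,0.1],"delta_rot":[0,0,0]},{"hand":0,"translation":[-0.1,0.004,0.135],"delta_rot":[0,0,0]}]' 10 | tail -2
python3 -c "
from h import *
where(); go(.042,.049,.079)"
```

```text
wrist_force: [-0.3, -0.6, 0.2]
grip_width: 0.005
t 17.325 case xyz mm [42.6 49.6 94.9] F [-0.3 -0.6  0.2] grip 0.5
t 17.325 world [0.59  0.101 0.079] shift [ 0.5 -0.6 15.9] mm turn [-0.1 -0.1  0. ]
```

```bash
python3 -m inch '[{"hand":0,"translation":[0,0,0.005],"delta_rot":[0,0,0]},{"hand":0,"translation":[0,0,0.01],"delta_rot":[0,0,0]},{"hand":0,"translation":[0,0,0.013],"delta_rot":[0,0,0]}]'| grep -E 'ee|force'; python3 -m inch '[{"hand":0,"translation":[0,0,0.003],"delta_rot":[0,0,0]},{"hand":0,"translation":[0,0,0.003],"delta_rot":[0,0,0]}]'| grep -E 'ee|force'
python3 -m inch '[{"hand":0,"translation":[0,0,0.002],"delta_rot":[0,0,0]},{"hand":0,"translation":[0,0,0.002],"delta_rot":[0,0,0]}]'| grep -E 'ee|force'
```

```text
ee_pos: [0.5927, 0.1015, 0.0855]
wrist_force: [0.2, 0.5, -0.5]
ee_pos: [0.592, 0.1014, 0.0817]
wrist_force: [0.2, 0.1, 1.8]
ee_pos: [0.5918, 0.1012, 0.0793]
wrist_force: [0.6, 0.2, 0.2]
```

```bash
python3 -m inch '[{"hand":0,"translation":[0,0,0.002],"delta_rot":[0,0,0]},{"hand":0,"translation":[0,0,0.003],"delta_rot":[0,0,0]}]'| grep -E 'ee|force'
python3 -m inch '[{"hand":0,"translation":[0,0,0.002],"delta_rot":[0,0,0]},{"hand":0,"translation":[0,0,0.002],"delta_rot":[0,0,0]}]'| grep -E 'ee|force'
python3 - <<'E'
from h import *
im=bot.grab_frame("wrist"); cv2.imwrite("pics/w10.png",im)
im=bot.grab_frame("scene"); cv2.imwrite("pics/s10.png",cv2.resize(im[200:290,320:440],(800,600),interpolation=cv2.INTER_CUBIC))
E
```

```text
ee_pos: [0.5923, 0.1013, 0.0777]
wrist_force: [-4.0, -0.4, 16.8]
ee_pos: [0.5928, 0.1019, 0.0771]
wrist_force: [-6.2, 0.7, 23.9]
```

View pics/w10.png

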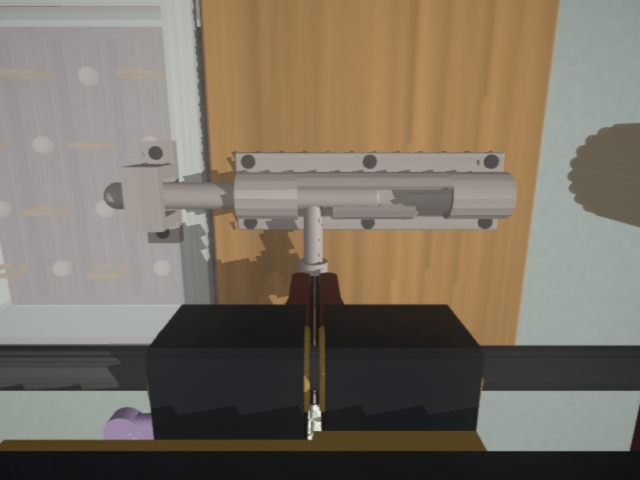

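View pics/s10.png

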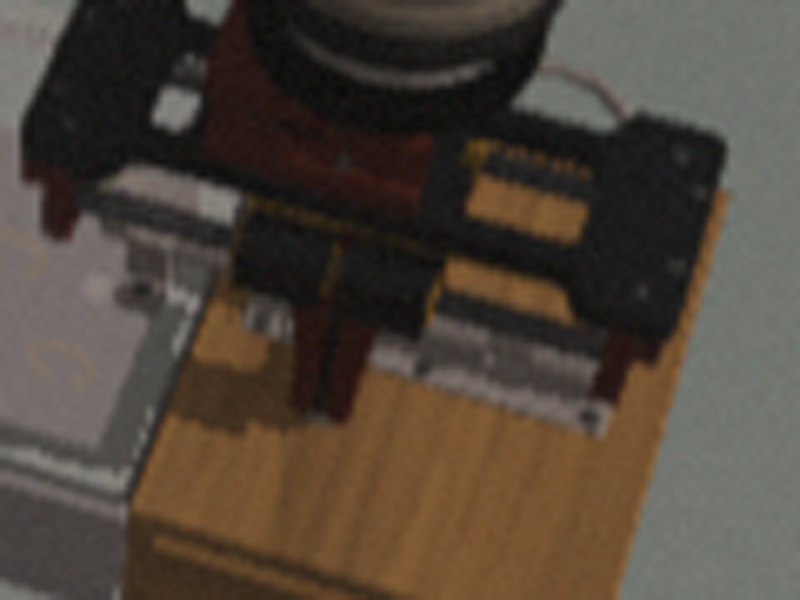

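The knob reached its hard stop: 24 N at a tip height of about 0.110 m, matching the level-handle position. Now I'll lift clear.

```bash
python3 -m inch '[{"hand":0,"translation":[0,0,-0.02],"delta_rot":[0,0,0]},{"hand":0,"translation":[0,0,-0.07],"delta_rot":[0,0,0]},{"hand":0,"translation":[0.05,0,-0.12],"delta_rot":[0,0,0]},{"hand":0,"translation":[0.1,0,-0.15],"delta_rot":[0,0,0]},{"hand":0,"translation":[0.1,0,-0.15],"delta_rot":[0,0,0]}]'| grep -E 'ee|force'
python3 - <<'E'
from h import *
where()
im=bot.grab_frame("scene"); cv2.imwrite("pics/s11.png",cv2.resize(im[160:380,200:490],(790,600),interpolation=cv2.INTER_CUBIC))
E
```

```text
ee_pos: [0.4997, 0.1464, 0.2264]
wrist_force: [0.2, -0.6, 0.2]
t 19.425 case xyz mm [-59.1  51.7 226.4] F [ 0.2 -0.6  0.2] grip 0.6
```

View pics/s11.png

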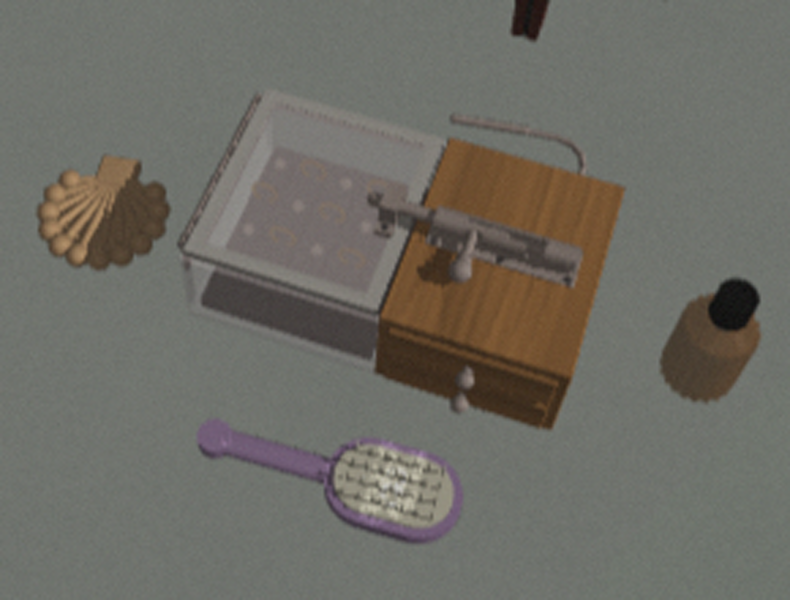

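The picture shows the lid flush, the bolt through the staple at (385,210) and the knob down at (460,268). The bystanders are in place and the arm is clear, so I'm handing in.

```bash
python3 -c "
from rig import bot
print(bot.sign_off())"
```

```text
the job is handed in; nothing more can be done
None
```

The lid is shut, the bolt is fully across through the staple, and its handle is down in the front notch. I handed the job in at about 19.5 s; the system reports no verdict.

**What I did:** I pressed the lid down beside the staple with the shut fingers. I then gripped the knob, slid the bolt to its end stop and swung the handle down. Last, I pressed the knob once from above and lifted clear.

**Last checks:**
- **Lid:** it held 20 N with no further travel, and it looks flush in the final picture.
- **Bolt:** the knob moved 48 mm before the end stop resisted with about 12 N. Its tip shows past the staple.
- **Handle:** it held a 24 N press. The knob was within 1 px of where it should be at 1.55 rad, although the picture alone only fixes the angle to about 0.15 rad.
- **Bystanders:** the brush, scraper, bottle and tray look where they started. The final detections agree with the first ones to about 4 px (the top camera missed the scraper). The arm is touching nothing.

**What disagreed or went wrong:**
- **Fingertip position:** the real tips sit about 33 mm behind the reported TCP, so the first lid press stopped with the lid still about 0.25 rad open. I found this from the pictures and the force readings and allowed for it afterwards.
- **Wrist camera:** it put the case about 4 mm further in +y than my first fit.
- **Wrong units:** I gave the first move in millimetres, where the command takes metres. The per-row limit kept it to one small step in free space.

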